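# Find the heavy side of a spindle rotor and hold it down

### The job

Switch the isolator off first: turn its red handle clockwise as far as it goes. Then roll the dark rotor on the motor spindle by hand, at least a sixth of a turn away from where it stood, to find its hidden heavy side by feel or by how it rolls back when let go, and turn it so that the heavy side points straight down. Finish with the rotor at rest and its rim gripped between the fingers, holding it there; leave the isolator off and do not disturb the other things on the bench.

Things in the scene. Friction and masses are not known exactly. Their poses are not given: they have to be found in the camera images.
- spindle: fixed bench motor spindle with a level shaft: rotor on the robot's side, green motor behind it. Origin on the bench straight below the rotor's centre; x level along the shaft from the rotor to the motor, roughly away from the robot, y left, z up. Along x: rotor -12 to 12 mm, bare shaft of 9 mm radius 12 to 50 mm (hub boss at the rotor of 22 mm radius), then see snout.
- snout (a point): front end of the bearing snout on the shaft axis, x 50 mm and z 110 mm in the spindle's frame: snout of 18 mm radius from x 50 to 80 mm, then the motor (47 mm radius, x 80 to 183 mm, terminal box on top up to z 177 mm from x 105 mm on) and its foot. In front of the rotor are only a hub and nut (24 mm radius, to x -28 mm).
- rotor_center (a point): centre of the rotor, on the shaft axis, 110 mm above the bench; does not move as it turns. The rotor is a dark steel disc of 130 mm diameter, 24 mm thick between flat faces, about 0.8 kg, with a slug hidden inside that makes one side heavy: 0.133 N m (5 percent more or less) about the shaft when the heavy side is level with the shaft. At the start it is within 45 degrees of the bottom.
- rotor: the rotor; origin at its centre, x along the shaft to the motor; its y axis points to the yellow dot, which is in no fixed relation to the heavy side. It turns freely both ways without stops. Bearing friction 0.100 N m, equal both ways, plus 0.03 N m s/rad: let go, it stays put with the heavy side near the bottom or the top; else the heavy side rolls down in 1 to 2 s and stops 45 to 53 degrees short of the bottom, equally from either side.
- rotor_mark (a point): yellow paint dot on the rotor's front face, 50 mm from the shaft axis (a yellow stripe crosses the rim beside it); it turns with the rotor but does not show the heavy side, nor do the six black holes. Midway between the two places where the rotor stops when let roll from either side, the heavy side is down.
- isolator_box: fixed grey isolator switch box 110 x 100 x 40 mm with a yellow face and a red handle on top, its shaft upright; origin under the centre of the box, z up
- isolator_grip (a point): on the handle's axis, 77 mm above the bench, 7 mm under the handle's top: the handle is an upright red bar, 14 mm thick, 53 mm long and 32 mm high (z 52 to 84 mm), on a round disc. Grip it across its thickness.
- isolator (a joint): turn of the isolator handle, rad: 0 = on, the bar lies along the box's x axis (white line towards the red dot); grows clockwise from above to the stop at 1.05 = off (green dot). Steady friction of 0.06 N m; it stays where it is left
- steel_nut: loose bright nut, 22 mm across, 16 mm high, a bystander; origin under its centre
- dark_nut: loose dark nut, 27 mm across, 19 mm high, a bystander; origin under its centre
- cold_chisel: loose blue cold chisel, 160 mm long along its y axis, 17 mm high, a bystander; origin under its centre
- hardwood_block: loose wooden block 60 x 120 x 43 mm, a bystander; origin under its centre
- c_clamp: loose C-clamp 108 x 118 x 13 mm, a bystander; origin under its centre

How it is judged:
By the outcome, as a careful person would: the job done as asked, in the order asked, and still so for the second after the job is handed in, while the arm keeps its last pose, push and grip.
It also fails if it takes over 72 s, if anything falls off the work surface, if the arm or the gripper's body presses on something with over 40 N, if the wrist force passes 120 N, or if a joint passes its speed limit or range.

### The arm

A 7-joint arm with a two-finger parallel gripper is mounted at the origin on a cart in front of the work surface, level with it; the furniture and walls round the work are solid. World frame = base frame: x ahead of the robot, y to its left, z up, the work surface at z = 0. Lengths are in m, angles in rad, forces in N, time in s.
With the tool pointing down it reaches from about 0.425 to 0.875 m from the base axis. Payload 4.7 kg.
Tool frame: the origin (TCP) lies at the very end of the fingers, on their centre line; the grasp point (between the pads) lies 19 mm behind it (ctrl.tcp_to_grasp is the distance from the TCP to the grasp point, in m); z points along the fingers, y is the direction in which the jaws open and shut (so a half turn about z gives the same grasp; the last joint's range is limited). The gripper opens to 87 mm and grips with 3 to 60 N. Pads are 19 mm wide; open, the fingers measure 117 mm over their backs; the gripper's body (75 mm by 190 mm) begins 51 mm behind the grasp point.
Start: joints at [1.177, 0.321, -0.07, 1.45, 0.023, 1.371, -0.057], TCP at [0.258, -0.597, 0.223] pointing down, gripper open.
Joint ranges: [-2.86, 2.86], [-0.3, 2.09], [-1.38, 1.24], [0.06, 2.45], [-1.56, 4.7], [0.09, 2.05], [-2.69, 2.69]. Speed limits (rad/s): [2.57, 2.57, 3.14, 3.14, 3.14, 3.14, 3.14].

### API

Orientations are given as [roll, pitch, yaw] about the fixed x, y, z axes, in that order (R = Rz(yaw) Ry(pitch) Rx(roll)).
In Python, from bench import ctrl gives the robot as it stands.
- The arm moves only by the tool arm_command, never from a script. Its argument "targets" is a list of rows, each an object of numbers: "dx", "dy", "dz": the shift along the tool's x, y, z in mm; "yaw": the turn about the tool's z in rad; "grip": the opening in per cent of the stroke, from 0 (shut) to 100 (fully open). In form: [{"dx": .., "dy": .., "dz": .., "yaw": .., "grip": ..}, ...]. A call has 1 to 5 rows; each row shifts and turns the commanded pose from where the row before left it, along the tool's axes as they then stand; what a row does not reach is not made up. A row lasts 1/12 s, in which the tool goes at most 41.7 mm and 7.16 degrees, less where a joint would pass 70% of its speed; a pose out of reach is approached as far as the arm can. A call is refused whole if a number of a shift passes 41.7 or a number of a turn 0.125, either way. A call with a gripper value outside its range is refused whole. The fingers move at their own pace and stop on an object; "newtons" is the grip in N (left out, the last holds). Time passes only in rows, so rows that do not move let the fingers close. It gives the time, the measured TCP pose, the force and the opening at its end, in the units of the state.
- ctrl.get_state(): the state, without advancing time (a new reading comes with each control period).
- ctrl.read_camera(name): name is "scene" or "top" or "wrist"; returns a dict with "img" (384x512x3 uint8, blue, green, red), "camera_matrix" (3x3 intrinsics, pixels), "world_to_cam" (4x4, takes a point from world to camera coordinates). Camera axes: x right, y up, looking along -z (the intrinsics and any distortion apply to the point x, -y, -z); pixel columns grow to the right and rows downward; lengths in m; the calibration is good to about 2 mm. A picture is of the moment at which its call begins. There is no depth.
- ctrl.hand_in(): hands the job in, once; it reports no verdict.
The state is a dict: "time_s": time; "joint_positions": joint angles; "joint_vel": joint speeds; "tau": joint torques, N m; "position": TCP position; "tool_rot": TCP orientation; "force": force on the tool from outside, world axes, zero at the start; "wrist_torque": the same for the moment, N m; "opening": opening from 0.0 (shut) to 1.0 (fully open).
Only numpy, scipy, OpenCV 4.12 (cv2) and the standard library are available. Lean on these libraries where they do the work, as an engineer would, in place of code of your own. Each camera call takes 0.05 s, during which the arm holds its last target. There are 200 camera calls.

## Working session

There is one attempt and no reset: what is moved stays moved. The work goes in short steps, Python scripts to look and compute and a tool call to move; the robot and the scene stay as the last step left them, time stands still between calls to the robot, and variables do not carry over. Pictures are saved under pics/ and viewed, about 8 in all and at most 12, crops included, and the job is handed in when it is done.

Besides the shell and the picture viewer there is one more tool, called after "Call:" as name([rows], argument=value, ...), one row to a line, values as JSON. arm_command: Moves the arm, as the interface text tells. Its arguments: {"type":"object","properties":{"targets":{"type":"array"},"newtons":{"type":"number"}},"required":["targets"]}

```bash
mkdir -p pics
cat > h.py <<'E'
import numpy as np, cv2
from bench import ctrl
from scipy.spatial.transform import Rotation as R
def cam(n): return ctrl.read_camera(n)
def proj(c,P):
    W=c["world_to_cam"];p=(W[:3,:3]@np.atleast_2d(P).T+W[:3,3:]).T
    q=p*[1,-1,-1];u=(c["camera_matrix"]@q.T).T
    return u[:,:2]/u[:,2:]
def ray(c,uv):
    W=np.array(c["world_to_cam"]);d=np.linalg.inv(c["camera_matrix"])@[uv[0],uv[1],1]
    return -W[:3,:3].T@W[:3,3], W[:3,:3].T@(d*[1,-1,-1])
def plane(c,uv,z):
    o,d=ray(c,uv);return o+d*(z-o[2])/d[2]
def tri(c1,u1,c2,u2):
    A=[];b=[]
    for c,u in((c1,u1),(c2,u2)):
        o,d=ray(c,u);d=d/np.linalg.norm(d);M=np.eye(3)-np.outer(d,d);A.append(M);b.append(M@o)
    return np.linalg.lstsq(np.vstack(A),np.hstack(b),rcond=None)[0]
E
python3 - <<'E'
from h import *
s=ctrl.get_state();print(s)
for n in("scene","top"):
    c=cam(n);cv2.imwrite(f"pics/{n}0.png",c["img"]);W=c["world_to_cam"];print(n,-W[:3,:3].T@W[:3,3],-W[2,:3],c["camera_matrix"].tolist(),[k for k in c])
E
```

```text
{'time_s': 0.0, 'joint_positions': array([ 1.17709047,  0.32184793, -0.07007069,  1.45167774,  0.02257914,
        1.37076603, -0.05689686]), 'joint_vel': array([-7.00946210e-04,  4.30973434e-04,  5.16725816e-04, -3.75331649e-05,
        2.07372834e-03, -1.00722676e-03,  8.73313353e-04]), 'tau': array([ 6.20803148e-04, -4.91284811e+01, -4.03308626e-01, -3.12531745e+01,
       -6.37762877e-02,  4.36411088e-02,  1.94163649e-04]), 'position': array([ 0.25752442, -0.59621481,  0.22144381]), 'tool_rot': array([-3.13968188e+00,  8.05736792e-05,  4.07822220e-01]), 'force': array([ 0.07665483,  0.48676913, -0.85415417]), 'wrist_torque': array([-0.01790097,  0.05278997, -0.00033289]), 'opening': 0.9988831062666546}
scene [-0.22251104  0.56735468  1.04472962] [ 0.56231955 -0.45411248 -0.6910706 ] [[449.7864831062421, 0.0, 247.29129615790666], [0.0, 449.7864831062421, 186.9655488677681], [0.0, 0.0, 1.0]] ['img', 'camera_matrix', 'world_to_cam']
top [ 0.34826238 -0.0464088   1.21964786] [ 0.16868318 -0.0108705  -0.98561038] [[364.9101759028747, 0.0, 258.701158471867], [0.0, 364.9101759028747, 188.85048514031703], [0.0, 0.0, 1.0]] ['img', 'camera_matrix', 'world_to_cam']
```

```bash
ls; python3 -c "
import cv2,numpy as np
a=cv2.imread('pics/scene0.png');b=cv2.imread('pics/top0.png')
print(a.shape,b.shape)"
```

```text
h.py
pics
(384, 512, 3) (384, 512, 3)
```

View pics/scene0.png

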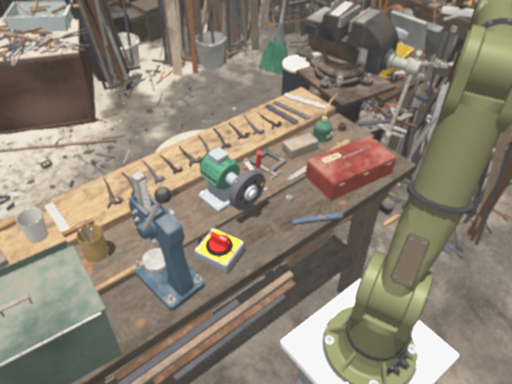

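View pics/top0.png

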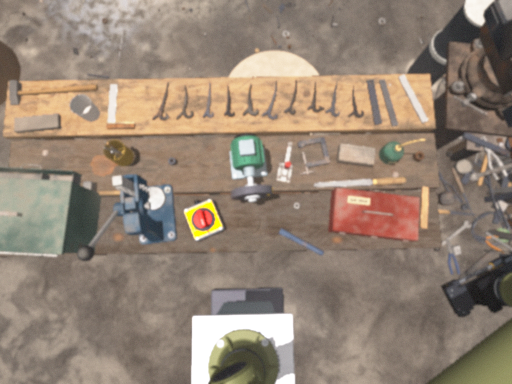

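The scene view shows the isolator (yellow/red) at (219,246) and the rotor at (247,188). In the top view the isolator is at (204,218), the rotor at (251,190) and the motor at (248,155). Next I'll measure with colour masks and take one enlarged crop.

```bash
cat > m1.py <<'E'
from h import *
s=cam("scene");t=cam("top")
def mask(c,f,box):
    h=cv2.cvtColor(c["img"],cv2.COLOR_BGR2HSV).astype(int);m=f(h[...,0],h[...,1],h[...,2])
    z=np.zeros(m.shape,bool);x0,y0,x1,y1=box;z[y0:y1,x0:x1]=1;return (m&z).astype(np.uint8)
red=lambda H,S,V:((H<8)|(H>172))&(S>150)&(V>90)
yel=lambda H,S,V:(H>20)&(H<35)&(S>120)&(V>150)
for c,n,b in((s,"s",(185,220,255,280)),(t,"t",(178,192,232,246))):
    m=mask(c,red,b);M=cv2.moments(m,True);print(n,"red",M["m10"]/M["m00"],M["m01"]/M["m00"],M["m00"])
    m2=mask(c,yel,b)|m;k=max(cv2.findContours(m2,0,2)[0],key=cv2.contourArea);r=cv2.minAreaRect(k);print(r)
    P=np.array([plane(c,p,0.04) for p in cv2.boxPoints(r)]);print(P.round(3).tolist(),P.mean(0).round(3))
g=lambda H,S,V:(H>60)&(H<90)&(S>100)
for c,n,b in((s,"s",(190,140,245,195)),(t,"t",(225,130,275,182))):
    m=mask(c,g,b);print(n,"green",cv2.minAreaRect(max(cv2.findContours(m,0,2)[0],key=cv2.contourArea)))
a=cv2.resize(s["img"][140:280,180:290],None,fx=4,fy=4,interpolation=2);b=cv2.resize(t["img"][130:250,180:280],None,fx=4,fy=4,interpolation=2)
o=np.zeros((560,840,3),np.uint8);o[:560,:440]=a;o[:480,440:840]=b;cv2.imwrite("pics/crop1.png",o[:,:800])
E
python3 m1.py
```

```text
s red 218.02189781021897 243.26642335766422 274.0
((219.30001831054688, 244.9000244140625), (32.64659118652344, 28.174455642700195), 26.56505012512207)
[[0.478, 0.176, 0.04], [0.534, 0.094, 0.04], [0.436, 0.06, 0.04], [0.387, 0.141, 0.04]] [0.459 0.118 0.04 ]
t red 203.5904255319149 217.31914893617022 188.0
((202.74261474609375, 218.9822540283203), (27.923080444335938, 30.769235610961914), 67.38013458251953)
[[0.479, 0.187, 0.04], [0.516, 0.095, 0.04], [0.431, 0.06, 0.04], [0.395, 0.151, 0.04]] [0.455 0.123 0.04 ]Traceback (most recent call last):
  File "m1.py", line 14, in <module>
    m=mask(c,g,b);print(n,"green",cv2.minAreaRect(max(cv2.findContours(m,0,2)[0],key=cv2.contourArea)))
                                                  ~~~^^^^^^^^^^^^^^^^^^^^^^^^^^^^^^^^^^^^^^^^^^^^^^^^
ValueError: max() iterable argument is empty
```

```bash
sed -i 's/^g=.*/g=lambda H,S,V:(H>60)\&(H<95)\&(S>70)/' m1.py; python3 m1.py | grep green
```

```text
s green ((218.12290954589844, 172.0431365966797), (37.523719787597656, 29.770532608032227), 9.865806579589844)
t green ((247.0255889892578, 151.4675750732422), (31.430295944213867, 30.787668228149414), 83.2901611328125)
```

View pics/crop1.png

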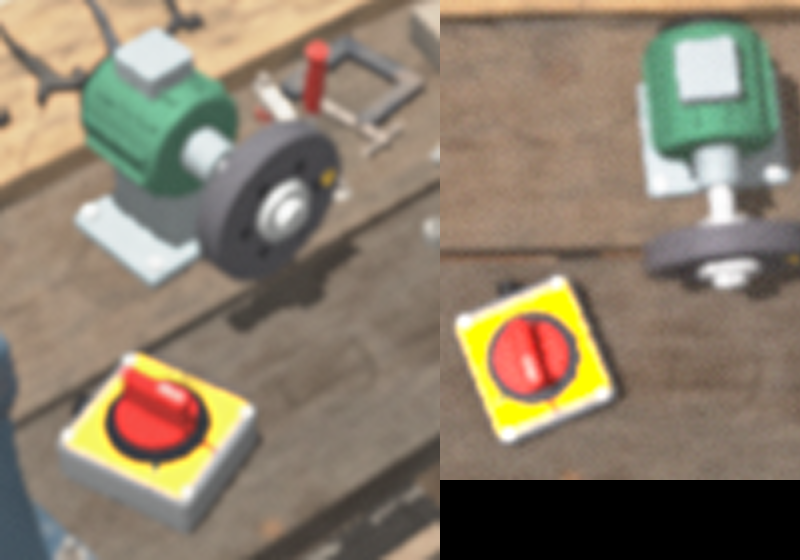

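Crop: the bar lies along the box axis with its white end towards the robot. The nut front is at scene (252,192.5) and top (252,198), and the yellow dot is at scene (262,184.5), on the right side. Next I'll triangulate the spindle and isolator.

Run:
```python
from h import *
s=cam("scene");t=cam("top")
nut=tri(s,(252,192.5),t,(252,198));box=tri(s,(218.75,154.5),t,(246.75,147))
dot=tri(s,(262,184.5),t,((797-440)/4+180,260/4+130))
print("nut",nut,"tbox",box,"dot",dot)
print("nut from z .11",plane(s,(252,192.5),.11),plane(t,(252,198),.11),"tbox z.177",plane(s,(218.75,154.5),.177),plane(t,(246.75,147),.177))
# rim ends in top view (rotor silhouette at shaft height)
for u in((645,250),(812,245)): print("rim",plane(t,((u[0]-440)/4+180,u[1]/4+130),.11))
d=box-nut;print("dir deg",np.degrees(np.arctan2(d[1],d[0])))
print("snout/motor front axis", plane(t,((716-440)/4+180,150/4+130),.11))
print("handle",tri(s,(218.0,243.3),t,(203.6,217.3)))
for b in (((120,370),(195,405)),): print("bar ends scene",[plane(s,(u/4+180,v/4+140),.084) for u,v in b])
print("bar ends top",[plane(t,((u-440)/4+180,v/4+130),.084) for u,v in ((526,322),(541,388))])
```

```text
nut [ 0.5080979  -0.03866454  0.11519508] tbox [ 0.65343791 -0.02588912  0.17216323] dot [ 0.51924234 -0.09007317  0.10885546]
nut from z .11 [ 0.51084757 -0.04308211  0.11      ] [ 0.51006553 -0.03747769  0.11      ] tbox z.177 [ 0.64754361 -0.02323384  0.177     ] [ 0.6528926  -0.02517657  0.177     ]
rim [0.52841676 0.02607607 0.11      ]
rim [ 0.52981638 -0.10256455  0.11      ]
dir deg 5.023400813119947
snout/motor front axis [ 0.60624054 -0.02981942  0.11      ]
handle [0.46011896 0.12017392 0.04562894]
bar ends scene [array([0.47938444, 0.13260869, 0.084     ]), array([0.42191922, 0.11024224, 0.084     ])]
bar ends top [array([0.47752331, 0.12104318, 0.084     ]), array([0.42592694, 0.1091428 , 0.084     ])]
```

```bash
cat > plan.py <<'E'
from h import *
import sys,json
# way: list of (x,y,z), yaw total world change; prints round rows in the tool frame
def plan(way,dyaw,n=None,step=35,grip=None):
    s=ctrl.get_state();p=s["position"].copy();yaw=s["tool_rot"][2]
    pts=np.array([p]+[list(w) for w in way]);L=np.r_[0,np.cumsum(np.linalg.norm(np.diff(pts,axis=0),axis=1))]
    n=n or int(max(np.ceil(L[-1]*1000/step),np.ceil(abs(dyaw)/.12)));rows=[]
    for i in range(1,n+1):
        t=np.array([np.interp(L[-1]*i/n,L,pts[:,k]) for k in range(3)])
        d=(t-p)*1000;c,sn=np.cos(yaw),np.sin(yaw)
        r=dict(dx=int(round(c*d[0]+sn*d[1])),dy=int(round(sn*d[0]-c*d[1])),dz=int(round(-d[2])),yaw=round(-dyaw/n,3))
        if grip is not None:r["grip"]=grip
        # advance rounded
        p=p+np.array([c*r["dx"]+sn*r["dy"],sn*r["dx"]-c*r["dy"],-r["dz"]])/1000;yaw-=r["yaw"]
        rows.append(r)
    for k in range(0,n,5):print(json.dumps(rows[k:k+5]))
    print("end",p.round(4),round(yaw,3))
E
python3 -c "
from plan import *
plan([(.40,-.30,.22),(.455,.119,.2)],3.118,n=25)"
```

```text
[{"dx": 23, "dy": -20, "dz": 0, "yaw": -0.125}, {"dx": 25, "dy": -17, "dz": 0, "yaw": -0.125}, {"dx": 26, "dy": -13, "dz": 1, "yaw": -0.125}, {"dx": 29, "dy": -10, "dz": 0, "yaw": -0.125}, {"dx": 29, "dy": -7, "dz": 0, "yaw": -0.125}]
[{"dx": 30, "dy": -2, "dz": 0, "yaw": -0.125}, {"dx": 30, "dy": 1, "dz": 1, "yaw": -0.125}, {"dx": 30, "dy": 5, "dz": 0, "yaw": -0.125}, {"dx": 29, "dy": 8, "dz": 0, "yaw": -0.125}, {"dx": 27, "dy": 12, "dz": 0, "yaw": -0.125}]
[{"dx": 27, "dy": 15, "dz": 1, "yaw": -0.125}, {"dx": 28, "dy": 10, "dz": 1, "yaw": -0.125}, {"dx": 27, "dy": 13, "dz": 1, "yaw": -0.125}, {"dx": 25, "dy": 17, "dz": 2, "yaw": -0.125}, {"dx": 22, "dy": 20, "dz": 1, "yaw": -0.125}]
[{"dx": 20, "dy": 22, "dz": 2, "yaw": -0.125}, {"dx": 17, "dy": 25, "dz": 1, "yaw": -0.125}, {"dx": 14, "dy": 27, "dz": 1, "yaw": -0.125}, {"dx": 11, "dy": 28, "dz": 2, "yaw": -0.125}, {"dx": 6, "dy": 29, "dz": 1, "yaw": -0.125}]
[{"dx": 3, "dy": 30, "dz": 2, "yaw": -0.125}, {"dx": 0, "dy": 30, "dz": 1, "yaw": -0.125}, {"dx": -5, "dy": 30, "dz": 2, "yaw": -0.125}, {"dx": -8, "dy": 29, "dz": 1, "yaw": -0.125}, {"dx": -11, "dy": 28, "dz": 1, "yaw": -0.125}]
end [0.4546 0.1192 0.2004] 3.533
```

Call:
arm_command([
  {"dx": 23, "dy": -20, "dz": 0, "yaw": -0.125},
  {"dx": 25, "dy": -17, "dz": 0, "yaw": -0.125},
  {"dx": 26, "dy": -13, "dz": 1, "yaw": -0.125},
  {"dx": 29, "dy": -10, "dz": 0, "yaw": -0.125},
  {"dx": 29, "dy": -7, "dz": 0, "yaw": -0.125},
])

```text
invalid input at $.targets[0]: expected keys dx, dy, dz, yaw, grip
```

Call:
arm_command([
  {"dx": 30, "dy": -2, "dz": 0, "yaw": -0.125},
  {"dx": 30, "dy": 1, "dz": 1, "yaw": -0.125},
  {"dx": 30, "dy": 5, "dz": 0, "yaw": -0.125},
  {"dx": 29, "dy": 8, "dz": 0, "yaw": -0.125},
  {"dx": 27, "dy": 12, "dz": 0, "yaw": -0.125},
])

```text
invalid input at $.targets[0]: expected keys dx, dy, dz, yaw, grip
```

```bash
python3 -c "
from plan import *
s=ctrl.get_state();print(s['position'],s['tool_rot'],s['joint_positions'],s['force'])
plan([(.40,-.30,.22),(.455,.119,.2)],3.526-(s['tool_rot'][2]%6.283),n=15)"
```

```text
[ 0.25772253 -0.59667652  0.22242611] [-3.14143659e+00  6.22944890e-05  4.07825170e-01] [ 1.17710803  0.32111917 -0.07008193  1.45066476  0.02260854  1.37075302
 -0.05687035] [-0.41073608 -0.13603618  0.29939506]
[{"dx": 38, "dy": -33, "dz": 0, "yaw": -0.208}, {"dx": 44, "dy": -24, "dz": 1, "yaw": -0.208}, {"dx": 48, "dy": -15, "dz": 0, "yaw": -0.208}, {"dx": 50, "dy": -5, "dz": 0, "yaw": -0.208}, {"dx": 49, "dy": 6, "dz": 1, "yaw": -0.208}]
[{"dx": 48, "dy": 16, "dz": 0, "yaw": -0.208}, {"dx": 46, "dy": 19, "dz": 1, "yaw": -0.208}, {"dx": 45, "dy": 20, "dz": 3, "yaw": -0.208}, {"dx": 41, "dy": 30, "dz": 2, "yaw": -0.208}, {"dx": 33, "dy": 37, "dz": 3, "yaw": -0.208}]
[{"dx": 25, "dy": 44, "dz": 2, "yaw": -0.208}, {"dx": 16, "dy": 47, "dz": 2, "yaw": -0.208}, {"dx": 5, "dy": 50, "dz": 3, "yaw": -0.208}, {"dx": -5, "dy": 50, "dz": 2, "yaw": -0.208}, {"dx": -15, "dy": 48, "dz": 2, "yaw": -0.208}]
end [0.4547 0.1194 0.2004] 3.528
```

All keys are needed, so I'll include grip.

Call:
arm_command([
  {"dx": 23, "dy": -20, "dz": 0, "yaw": -0.125, "grip": 100},
  {"dx": 25, "dy": -17, "dz": 0, "yaw": -0.125, "grip": 100},
  {"dx": 26, "dy": -13, "dz": 1, "yaw": -0.125, "grip": 100},
  {"dx": 29, "dy": -10, "dz": 0, "yaw": -0.125, "grip": 100},
  {"dx": 29, "dy": -7, "dz": 0, "yaw": -0.125, "grip": 100},
], newtons=20)

```text
time_s: 0.82
position: [0.3229, -0.4596, 0.2216]
tool_rot: [3.141, 0.0, 1.039]
force: [0.3, 0.4, 1.0]
opening: 1.0
```

Call:
arm_command([
  {"dx": 30, "dy": -2, "dz": 0, "yaw": -0.125, "grip": 100},
  {"dx": 30, "dy": 1, "dz": 1, "yaw": -0.125, "grip": 100},
  {"dx": 30, "dy": 5, "dz": 0, "yaw": -0.125, "grip": 100},
  {"dx": 29, "dy": 8, "dz": 0, "yaw": -0.125, "grip": 100},
  {"dx": 27, "dy": 12, "dz": 0, "yaw": -0.125, "grip": 100},
])

```text
time_s: 1.23
position: [0.3883, -0.3245, 0.2208]
tool_rot: [3.141, 0.001, 1.664]
force: [1.1, 0.3, 0.1]
opening: 0.998
```

```bash
sed -i 's/if grip is not None:r\["grip"\]=grip/r["grip"]=100 if grip is None else grip/' plan.py; python3 -c "
from plan import *
s=ctrl.get_state();print(s['position'],s['tool_rot'],s['joint_positions'],s['force'])
plan([(.40,-.30,.22),(.455,.119,.2)],3.526-(s['tool_rot'][2]%6.283),n=15)"
```

```text
[ 0.3882681  -0.32446427  0.22079649] [3.14148886e+00 6.30188040e-04 1.66407417e+00] [ 1.0010001   0.03084464 -0.36319031  1.79304922  0.01172514  1.31922814
  0.7283324 ] [1.07570535 0.32529402 0.07242883]
[{"dx": 26, "dy": 15, "dz": 1, "yaw": -0.124, "grip": 100}, {"dx": 28, "dy": 10, "dz": 1, "yaw": -0.124, "grip": 100}, {"dx": 27, "dy": 13, "dz": 2, "yaw": -0.124, "grip": 100}, {"dx": 25, "dy": 17, "dz": 1, "yaw": -0.124, "grip": 100}, {"dx": 22, "dy": 20, "dz": 2, "yaw": -0.124, "grip": 100}]
[{"dx": 20, "dy": 22, "dz": 1, "yaw": -0.124, "grip": 100}, {"dx": 17, "dy": 25, "dz": 1, "yaw": -0.124, "grip": 100}, {"dx": 14, "dy": 27, "dz": 2, "yaw": -0.124, "grip": 100}, {"dx": 10, "dy": 28, "dz": 1, "yaw": -0.124, "grip": 100}, {"dx": 7, "dy": 29, "dz": 2, "yaw": -0.124, "grip": 100}]
[{"dx": 3, "dy": 30, "dz": 1, "yaw": -0.124, "grip": 100}, {"dx": 0, "dy": 30, "dz": 2, "yaw": -0.124, "grip": 100}, {"dx": -4, "dy": 30, "dz": 1, "yaw": -0.124, "grip": 100}, {"dx": -8, "dy": 29, "dz": 1, "yaw": -0.124, "grip": 100}, {"dx": -11, "dy": 27, "dz": 2, "yaw": -0.124, "grip": 100}]
end [0.4547 0.1186 0.1998] 3.524
```

Call:
arm_command([
  {"dx": 26, "dy": 15, "dz": 1, "yaw": -0.124, "grip": 100},
  {"dx": 28, "dy": 10, "dz": 1, "yaw": -0.124, "grip": 100},
  {"dx": 27, "dy": 13, "dz": 2, "yaw": -0.124, "grip": 100},
  {"dx": 25, "dy": 17, "dz": 1, "yaw": -0.124, "grip": 100},
  {"dx": 22, "dy": 20, "dz": 2, "yaw": -0.124, "grip": 100},
])

```text
time_s: 1.65
position: [0.4167, -0.1787, 0.2138]
tool_rot: [-3.141, 0.001, 2.284]
force: [0.8, -0.2, 1.0]
opening: 0.999
```

Call:
arm_command([
  {"dx": 20, "dy": 22, "dz": 1, "yaw": -0.124, "grip": 100},
  {"dx": 17, "dy": 25, "dz": 1, "yaw": -0.124, "grip": 100},
  {"dx": 14, "dy": 27, "dz": 2, "yaw": -0.124, "grip": 100},
  {"dx": 10, "dy": 28, "dz": 1, "yaw": -0.124, "grip": 100},
  {"dx": 7, "dy": 29, "dz": 2, "yaw": -0.124, "grip": 100},
])

```text
time_s: 2.07
position: [0.4372, -0.0302, 0.2069]
tool_rot: [-3.141, 0.001, 2.904]
force: [0.7, 0.3, 0.2]
opening: 0.995
```

Call:
arm_command([
  {"dx": 3, "dy": 30, "dz": 1, "yaw": -0.124, "grip": 100},
  {"dx": 0, "dy": 30, "dz": 2, "yaw": -0.124, "grip": 100},
  {"dx": -4, "dy": 30, "dz": 1, "yaw": -0.124, "grip": 100},
  {"dx": -8, "dy": 29, "dz": 1, "yaw": -0.124, "grip": 100},
  {"dx": -11, "dy": 27, "dz": 2, "yaw": -0.124, "grip": 100},
])

```text
time_s: 2.48
position: [0.4572, 0.1183, 0.2]
tool_rot: [-3.14, 0.001, -2.759]
force: [1.1, 0.3, -0.6]
opening: 1.002
```

```bash
python3 -c "
from plan import *
s=ctrl.get_state();print(s['position'],s['tool_rot'],s['joint_positions'],s['force'])
c=cam('wrist');W=c['world_to_cam'];print(-W[:3,:3].T@W[:3,3],-W[2,:3],c['camera_matrix'][0,0])
cv2.imwrite('pics/w1.png',c['img'])
print(proj(c,[[.455,.119,.084],[.455,.119,.052]]))
h=cv2.cvtColor(c['img'],cv2.COLOR_BGR2HSV);m=(((h[...,0]<8)|(h[...,0]>172))&(h[...,1]>150)).astype(np.uint8)
k=max(cv2.findContours(m,0,2)[0],key=cv2.contourArea);r=cv2.minAreaRect(k);print(r,cv2.contourArea(k))
"
```

```text
[0.45719691 0.11829894 0.20001247] [-3.14045252e+00  1.18797591e-03 -2.75904328e+00] [ 0.52162811 -0.02569763 -0.80921247  1.88249009 -0.0183701   1.27559361
  1.67124727] [ 1.09627208  0.25868788 -0.620751  ]
[0.39260853 0.0918015  0.36099235] [ 0.23874788  0.09575388 -0.96634913] 323.31429752733425
[[255.51360828 189.13240324]
 [255.29842466 181.32368683]]
((252.45050048828125, 174.99502563476562), (47.66228485107422, 39.9009895324707), 5.710593223571777) 1108.5
```

View pics/w1.png

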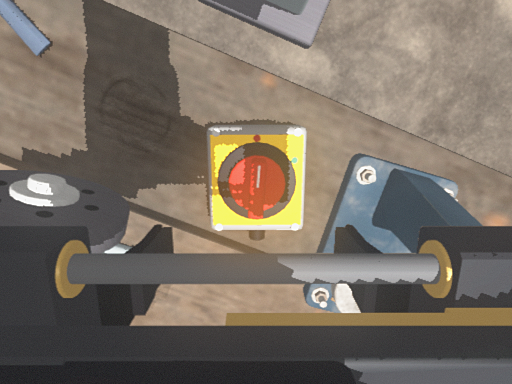

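The wrist view shows the handle bar upright in the image at about (257,187) and the red dot at (257,139). The tool is aligned and centred within 2 mm, so I'll descend and grip.

Call:
arm_command([
  {"dx": 1, "dy": 0, "dz": 35, "yaw": 0, "grip": 70},
  {"dx": 0, "dy": 0, "dz": 35, "yaw": 0, "grip": 60},
  {"dx": 0, "dy": 0, "dz": 35, "yaw": 0, "grip": 60},
  {"dx": 0, "dy": 0, "dz": 25, "yaw": 0, "grip": 60},
  {"dx": 0, "dy": 0, "dz": 10, "yaw": 0, "grip": 60},
])

```text
time_s: 2.95
position: [0.4533, 0.1155, 0.0562]
tool_rot: [3.14, -0.006, -2.766]
force: [0.3, 0.6, 0.8]
opening: 0.701
```

Call:
arm_command([
  {"dx": 0, "dy": 0, "dz": 0, "yaw": 0, "grip": 0},
  {"dx": 0, "dy": 0, "dz": 0, "yaw": 0, "grip": 0},
  {"dx": 0, "dy": 0, "dz": 0, "yaw": 0, "grip": 0},
  {"dx": 0, "dy": 0, "dz": 0, "yaw": 0, "grip": 0},
  {"dx": 0, "dy": 0, "dz": 0, "yaw": 0, "grip": 0},
])

```text
time_s: 3.37
position: [0.4574, 0.1164, 0.061]
tool_rot: [-3.14, 0.003, -2.766]
force: [-0.1, 0.9, 0.4]
opening: 0.33
```

Call:
arm_command([
  {"dx": 0, "dy": 0, "dz": 0, "yaw": 0, "grip": 0},
  {"dx": 0, "dy": 0, "dz": 0, "yaw": 0, "grip": 0},
  {"dx": 0, "dy": 0, "dz": 0, "yaw": 0, "grip": 0},
  {"dx": 0, "dy": 0, "dz": 0, "yaw": 0, "grip": 0},
  {"dx": 0, "dy": 0, "dz": 0, "yaw": 0, "grip": 0},
])

```text
time_s: 3.78
position: [0.4551, 0.1206, 0.0607]
tool_rot: [3.137, 0.001, -2.763]
force: [-5.9, 7.6, 7.2]
opening: 0.161
```

Call:
arm_command([
  {"dx": 0, "dy": 0, "dz": 0, "yaw": 0.06, "grip": 0},
  {"dx": 0, "dy": 0, "dz": 0, "yaw": 0.1, "grip": 0},
  {"dx": 0, "dy": 0, "dz": 0, "yaw": 0.12, "grip": 0},
  {"dx": 0, "dy": 0, "dz": 0, "yaw": 0.12, "grip": 0},
  {"dx": 0, "dy": 0, "dz": 0, "yaw": 0.12, "grip": 0},
])

```text
time_s: 4.2
position: [0.455, 0.1215, 0.0607]
tool_rot: [3.136, -0.002, 2.995]
force: [-5.5, 9.8, 5.6]
opening: 0.162
```

Call:
arm_command([
  {"dx": 0, "dy": 2, "dz": 0, "yaw": 0.12, "grip": 0},
  {"dx": 0, "dy": 0, "dz": 0, "yaw": 0.12, "grip": 0},
  {"dx": 0, "dy": 0, "dz": 0, "yaw": 0.12, "grip": 0},
  {"dx": 0, "dy": 0, "dz": 0, "yaw": 0.1, "grip": 0},
  {"dx": 0, "dy": 0, "dz": 0, "yaw": 0.06, "grip": 0},
])

```text
time_s: 4.62
position: [0.4553, 0.1223, 0.0607]
tool_rot: [3.139, -0.003, 2.476]
force: [-4.8, 8.1, 6.7]
opening: 0.157
```

Call:
arm_command([
  {"dx": 0, "dy": 0, "dz": 0, "yaw": 0.03, "grip": 0},
  {"dx": 0, "dy": 0, "dz": 0, "yaw": 0.03, "grip": 0},
  {"dx": 0, "dy": 0, "dz": 0, "yaw": 0, "grip": 0},
])

```text
time_s: 4.87
position: [0.4556, 0.1222, 0.0607]
tool_rot: [3.139, -0.003, 2.42]
force: [-4.9, 7.6, 5.8]
opening: 0.166
```

```bash
python3 -c "
from plan import *
s=ctrl.get_state();print(s['tool_rot'],s['wrist_torque'],s['force'],s['joint_positions'])"
```

```text
[ 3.13928767e+00 -2.60244857e-03  2.42047407e+00] [1.6343548  0.89018438 0.4414166 ] [-4.92805456  7.5736321   5.80070203] [ 0.36028655  0.14649745 -0.71001306  2.04406729  0.11013213  0.98812537
  0.44456634]
```

The wrist torque of 0.44 N m, against 0.06 N m of friction, means the handle is at its stop. I'll release, rise and check.

Call:
arm_command([
  {"dx": 0, "dy": 0, "dz": 0, "yaw": 0, "grip": 60},
  {"dx": 0, "dy": 0, "dz": 0, "yaw": 0, "grip": 60},
  {"dx": 0, "dy": 0, "dz": 0, "yaw": 0, "grip": 60},
  {"dx": 0, "dy": 0, "dz": -5, "yaw": 0, "grip": 60},
  {"dx": 0, "dy": 0, "dz": -20, "yaw": 0, "grip": 60},
])

```text
time_s: 5.28
position: [0.4541, 0.1171, 0.0826]
tool_rot: [-3.137, -0.004, 2.417]
force: [-1.0, -1.5, -0.2]
opening: 0.461
```

Call:
arm_command([
  {"dx": 0, "dy": 0, "dz": -35, "yaw": 0, "grip": 60},
  {"dx": 0, "dy": 0, "dz": -40, "yaw": 0, "grip": 60},
  {"dx": 0, "dy": 0, "dz": -40, "yaw": 0, "grip": 60},
  {"dx": 0, "dy": 0, "dz": -30, "yaw": 0, "grip": 60},
  {"dx": 0, "dy": 0, "dz": 0, "yaw": 0, "grip": 60},
])

```text
time_s: 5.7
position: [0.4601, 0.1189, 0.2366]
tool_rot: [3.134, 0.009, 2.417]
force: [1.6, 0.2, 0.1]
opening: 0.599
```

```bash
python3 -c "
from plan import *
s=ctrl.get_state();print(s['position'],s['tool_rot'],s['force'])
c=cam('wrist');t=cam('scene');o=np.zeros((384,800,3),np.uint8);o[:,:512]=c['img'];o[:,512:]=cv2.resize(t['img'][140:284,190:298],(288,384),interpolation=2)
cv2.imwrite('pics/w2.png',o)
print(proj(c,[[.509,-.039,.11],[.537,-.036,.175],[.456,.12,.052]]))
plan([(.49,.05,.24),(.537,-.036,.24)],1.571+.087-s['tool_rot'][2])
"
```

```text
[0.4601154  0.11890249 0.23658081] [3.13352971 0.00865639 2.41701501] [1.64876828 0.17171089 0.08498126]
[[168.69421316 320.71657475]
 [176.09708813 388.67365989]
 [250.11456949 170.78284616]]
[{"dx": -23, "dy": -10, "dz": -3, "yaw": 0.108, "grip": 100}, {"dx": -23, "dy": -7, "dz": -3, "yaw": 0.108, "grip": 100}, {"dx": -25, "dy": -4, "dz": -3, "yaw": 0.108, "grip": 100}, {"dx": -24, "dy": -1, "dz": 0, "yaw": 0.108, "grip": 100}, {"dx": -25, "dy": 2, "dz": 0, "yaw": 0.108, "grip": 100}]
[{"dx": -24, "dy": 5, "dz": 0, "yaw": 0.108, "grip": 100}, {"dx": -24, "dy": 8, "dz": 0, "yaw": 0.108, "grip": 100}]
end [ 0.5372 -0.0358  0.24  ] 1.661
```

View pics/w2.png

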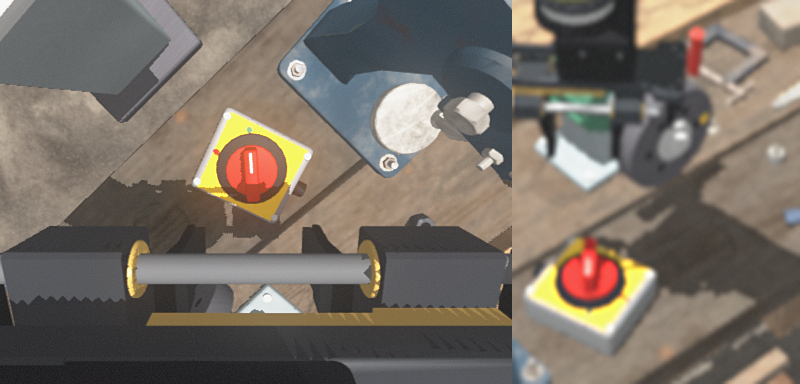

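The wrist view shows the white line at (251,160) pointing to the green dot at (249,129), so the isolator is off. Now I'll hover over the rotor.

Call:
arm_command([
  {"dx": -23, "dy": -10, "dz": -3, "yaw": 0.108, "grip": 60},
  {"dx": -23, "dy": -7, "dz": -3, "yaw": 0.108, "grip": 60},
  {"dx": -25, "dy": -4, "dz": -3, "yaw": 0.108, "grip": 60},
  {"dx": -24, "dy": -1, "dz": 0, "yaw": 0.108, "grip": 60},
  {"dx": -25, "dy": 2, "dz": 0, "yaw": 0.108, "grip": 60},
])

```text
time_s: 6.22
position: [0.5112, 0.0066, 0.2368]
tool_rot: [-3.139, -0.001, 1.872]
force: [-0.4, -0.0, 0.6]
opening: 0.601
```

Call:
arm_command([
  {"dx": -24, "dy": 5, "dz": 0, "yaw": 0.108, "grip": 60},
  {"dx": -24, "dy": 8, "dz": 0, "yaw": 0.108, "grip": 60},
  {"dx": 0, "dy": 0, "dz": 0, "yaw": 0, "grip": 60},
  {"dx": 0, "dy": 0, "dz": 0, "yaw": 0, "grip": 60},
])

```text
time_s: 6.55
position: [0.5356, -0.037, 0.2362]
tool_rot: [-3.138, -0.002, 1.659]
force: [-0.6, -0.3, -0.2]
opening: 0.602
```

```bash
python3 -c "
from plan import *
s=ctrl.get_state();print(s['position'],s['tool_rot'],s['force'],s['joint_positions'])
c=cam('wrist');t=cam('scene');o=np.zeros((384,800,3),np.uint8);o[:,:512]=c['img'];o[:,512:]=cv2.resize(t['img'][144:216,216:270],(288,384),interpolation=2)
cv2.imwrite('pics/w3.png',o)
C=np.array([.537,-.036,.11]);a=np.radians(5);X=np.array([np.cos(a),np.sin(a),0]);Y=np.array([-np.sin(a),np.cos(a),0]);Z=np.array([0,0,1])
print(proj(c,[C+65*k/1000*Y+x/1000*X+.065*(1-abs(k))*Z for k in(-1,0,1) for x in(-12,12)]).round(1))
print(proj(t,[C-.012*X,C-.012*X+.05*Z,C-.012*X+.05*Y,C-.012*X-.05*Y,C-.028*X]).round(1))
"
```

```text
[ 0.5356072  -0.03701726  0.23617841] [-3.13754223e+00 -1.55222528e-03  1.65938056e+00] [-0.60997971 -0.33013992 -0.18562531] [ 0.53862881  0.10926776 -0.55478844  1.69231241  0.05749545  1.36079829
  0.06286795]
[[242.4 253.1]
 [267.3 253.2]
 [238.4 208.5]
 [271.8 208.5]
 [241.4 114.2]
 [269.2 114.2]]
[[247.4 190.7]
 [247.6 178.4]
 [235.  198.9]
 [259.4 182.9]
 [251.2 193.5]]
```

View pics/w3.png

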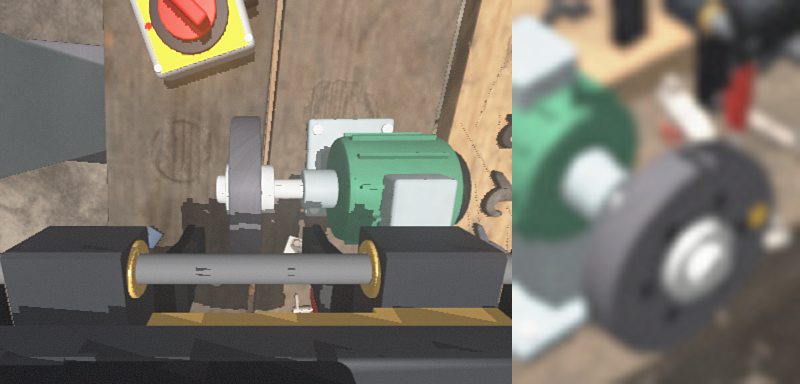

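The wrist view shows the rotor at columns 230–262, about 9 px left of the prediction, so its centre is about 7 mm nearer. The shaft is at row 189 and level, so the yaw is right. Next I'll refine the centre and write the dot-angle reader.

```bash
cat > dot.py <<'E'
from h import *
a=np.radians(5);X=np.array([np.cos(a),np.sin(a),0]);Y=np.array([-np.sin(a),np.cos(a),0]);Z=np.array([0,0,1.])
C=np.array([.530,-.037,.11])
def dot(save=None):
    t=cam("scene");h=cv2.cvtColor(t["img"],cv2.COLOR_BGR2HSV).astype(int)
    m=((h[...,0]>14)&(h[...,0]<34)&(h[...,1]>110)&(h[...,2]>70))
    vv,uu=np.nonzero(m);P=[];w=[]
    for u,v in zip(uu,vv):
        if not(225<u<272 and 165<v<220):continue
        o,d=ray(t,(u,v));q=o+d*((C-.012*X-o)@X)/(d@X)-C;y,z=q@Y,q@Z
        if .03<np.hypot(y,z)<.075:P.append((u,v,y*1000,z*1000));w.append(h[v,u,1])
    if save:cv2.imwrite(save,t["img"])
    if not P:print("no dot");return
    P=np.array(P);k=(np.hypot(P[:,2],P[:,3])<60);f=P[k] if k.any() else P;mu=np.average(f,axis=0,weights=np.array(w)[k] if k.any() else w)
    print("n",len(P),"px",mu[:2].round(1),"yz mm",mu[2:].round(1),"r",np.hypot(*mu[2:]).round(1),"ANGLE about x from +y deg",np.degrees(np.arctan2(mu[3],mu[2])).round(1));
if __name__=="__main__":dot()
E
python3 -c "
from dot import *
dot();c=cam('wrist');s=ctrl.get_state()
print('shaft px',proj(c,[C+.03*X,C+.12*X,C+.065*Z,C-.065*Y-.012*X,C+.065*Y-.012*X,C+.065*Y+.012*X]).round(1),s['position'])
g=cv2.cvtColor(c['img'],6);print(g[180:205,290]);print(g[120,222:272]);print(g[215,220:270]);print(g[100:130,245])"
```

```text
n 8 px [261.5 184. ] yz mm [-51.8  -1.1] r 51.8 ANGLE about x from +y deg -178.8
shaft px [[279.3 190.8]
 [377.2 191.4]
 [244.8 212.1]
 [234.3 255.4]
 [233.  117.8]
 [260.6 118. ]] [ 0.53581393 -0.03404112  0.23797258]
[ 94 103 158 213 227 231 236 240 243 244 245 246 245 246 245 244 242 237
 232 221 195 113  88  96  93]
[129 131 132 127 127 128 124 122 120 119 117  90  93  93  92  89  91  93
  91  89  93  95  93  91  90  90  92  92  93  89  92  89  92  90  88  87
  94 109 124 119 119 113  98  91 122 163 181 187 164  80]
[ 72  74  76  77  74  76  96 122 102  79  77  83  84  80  85  83  85  82
  84  84  84  85  86  85  87  83  83  83  88  82  84  86  84  81  85  89
  88  84  88  87  89  97 103 107 105 107 107 107 109 108]
[126 129 133 132 135 131 127 129 128 127 129 125 127 123 126 124 124 124
 120 102  91  99 100 103 107 106 107 110 115 115]
```

Centre confirmed at (0.530, -0.037, 0.110) and the dot starts at about -179°. I'll grip the rim on the left (θ=55°, r=52 mm).

Call:
arm_command([
  {"dx": 21, "dy": -3, "dz": 0, "yaw": 0, "grip": 55},
  {"dx": 21, "dy": -3, "dz": 15, "yaw": 0, "grip": 55},
  {"dx": 0, "dy": 0, "dz": 35, "yaw": 0, "grip": 55},
  {"dx": 0, "dy": 0, "dz": 35, "yaw": 0, "grip": 55},
  {"dx": 0, "dy": 0, "dz": 31, "yaw": 0, "grip": 55},
])

```text
time_s: 7.17
position: [0.526, 0.0072, 0.1213]
tool_rot: [3.141, 0.001, 1.665]
force: [-0.3, 0.4, -0.4]
opening: 0.554
```

Call:
arm_command([
  {"dx": 0, "dy": 0, "dz": 0, "yaw": 0, "grip": 55},
  {"dx": 0, "dy": 0, "dz": 0, "yaw": 0, "grip": 55},
  {"dx": 0, "dy": 0, "dz": 0, "yaw": 0, "grip": 55},
])

```text
time_s: 7.42
position: [0.5278, 0.0065, 0.1244]
tool_rot: [3.139, 0.0, 1.663]
force: [-0.4, 0.8, 0.8]
opening: 0.55
```

```bash
cat > rel.py <<'E'
from dot import *
def rel():
    s=ctrl.get_state();d=(s["position"]-C);f=s["force"]
    y,z=d@Y*1000,d@Z*1000+19
    print("t",round(s["time_s"],2),"grasp rel X,Y,Z mm",(d@X*1000).round(1),y.round(1),z.round(1),"r",np.hypot(y,z).round(1),"ang",np.degrees(np.arctan2(z,y)).round(1),"F XYZ",(f@X).round(1),(f@Y).round(1),f[2].round(1),"open mm",(s["opening"]*87).round(1),"j",s["joint_positions"].round(2))
if __name__=="__main__":rel();dot()
E
python3 rel.py
```

```text
Traceback (most recent call last):
  File "rel.py", line 6, in <module>
    if __name__=="__main__":rel();dot()
                            ~~~^^
  File "rel.py", line 5, in rel
    print("t",round(s["time_s"],2),"grasp rel X,Y,Z mm",(d@X*1000).round(1),y.round(1),z.round(1),"r",np.hypot(y,z).round(1),"ang",np.degrees(np.arctan2(z,y)).round(1),"F XYZ",(f@X).round(1),(f@Y).round(1),f[2].round(1),"open mm",(s["opening"]*87).round(1),"j",s["joint_positions"].round(2))
                                                                                                                                                                                                                                      ^^^^^^^^^^^^^^^^^^^^^^^
AttributeError: 'float' object has no attribute 'round'
```

Call:
arm_command([
  {"dx": 0, "dy": 0, "dz": 0, "yaw": 0, "grip": 0},
  {"dx": 0, "dy": 0, "dz": 0, "yaw": 0, "grip": 0},
  {"dx": 0, "dy": 0, "dz": 0, "yaw": 0, "grip": 0},
  {"dx": 0, "dy": 0, "dz": 0, "yaw": 0, "grip": 0},
  {"dx": 0, "dy": 0, "dz": 0, "yaw": 0, "grip": 0},
], newtons=15)

```text
time_s: 7.83
position: [0.5251, 0.0059, 0.1228]
tool_rot: [-3.138, 0.0, 1.662]
force: [-2.7, -0.6, 4.1]
opening: 0.276
```

Call:
arm_command([
  {"dx": 0, "dy": 0, "dz": 0, "yaw": 0, "grip": 0},
  {"dx": 0, "dy": 0, "dz": 0, "yaw": 0, "grip": 0},
  {"dx": 0, "dy": 0, "dz": 0, "yaw": 0, "grip": 0},
])

```text
time_s: 8.08
position: [0.525, 0.0059, 0.1228]
tool_rot: [-3.138, 0.0, 1.662]
force: [-5.5, 0.0, 4.8]
opening: 0.276
```

```bash
sed -i 's/(s\["opening"\]\*87).round(1)/round(float(s["opening"])*87,1)/' rel.py; python3 rel.py
```

```text
t 8.08 grasp rel X,Y,Z mm -1.2 43.2 31.8 r 53.6 ang 36.3 F XYZ -5.5 0.5 4.8 open mm 24.0 j [ 0.48  0.18 -0.59  1.86  0.11  1.14 -0.06]
no dot
```

Call:
arm_command([
  {"dx": -6, "dy": -1, "dz": -7, "yaw": 0, "grip": 0},
  {"dx": -7, "dy": 0, "dz": -6, "yaw": 0, "grip": 0},
  {"dx": -8, "dy": 0, "dz": -4.5, "yaw": 0, "grip": 0},
  {"dx": -8.5, "dy": 0, "dz": -3, "yaw": 0, "grip": 0},
  {"dx": -9, "dy": 0, "dz": -1.6, "yaw": 0, "grip": 0},
])

```text
time_s: 8.55
position: [0.5284, -0.0293, 0.1453]
tool_rot: [-3.14, -0.005, 1.664]
force: [-2.3, 7.9, -1.2]
opening: 0.274
```

```bash
python3 rel.py
```

```text
t 8.55 grasp rel X,Y,Z mm -0.9 7.8 54.3 r 54.9 ang 81.8 F XYZ -1.6 8.1 -1.2 open mm 23.9 j [ 0.53  0.16 -0.56  1.83  0.09  1.18  0.03]
n 8 px [258.7 193.8] yz mm [-41.  -35.7] r 54.4 ANGLE about x from +y deg -138.9
```

Call:
arm_command([
  {"dx": -9, "dy": 0, "dz": 0, "yaw": 0, "grip": 0},
  {"dx": -9, "dy": 0, "dz": 1.6, "yaw": 0, "grip": 0},
  {"dx": -8.5, "dy": 0, "dz": 3, "yaw": 0, "grip": 0},
  {"dx": -8, "dy": 0, "dz": 4.5, "yaw": 0, "grip": 0},
  {"dx": -7, "dy": 0, "dz": 6, "yaw": 0, "grip": 0},
])

```text
time_s: 9.02
position: [0.5325, -0.0723, 0.1312]
tool_rot: [-3.14, -0.003, 1.663]
force: [-4.8, 7.5, 5.5]
opening: 0.275
```

Call:
arm_command([
  {"dx": -6, "dy": 0, "dz": 7, "yaw": 0, "grip": 0},
  {"dx": 0, "dy": 0, "dz": 0, "yaw": 0, "grip": 0},
  {"dx": 0, "dy": 0, "dz": 0, "yaw": 0, "grip": 0},
])

```text
time_s: 9.27
position: [0.5331, -0.0798, 0.1229]
tool_rot: [-3.141, -0.001, 1.662]
force: [-2.0, 3.3, -1.1]
opening: 0.272
```

```bash
python3 rel.py
```

```text
t 9.27 grasp rel X,Y,Z mm -0.6 -42.9 31.9 r 53.5 ang 143.4 F XYZ -1.7 3.5 -1.1 open mm 23.7 j [ 0.58  0.2  -0.53  1.84  0.11  1.14  0.1 ]
n 9 px [248.1 204.3] yz mm [  3.5 -50.6] r 50.8 ANGLE about x from +y deg -86.0
```

Call:
arm_command([
  {"dx": 0, "dy": 0, "dz": 0, "yaw": 0, "grip": 55},
  {"dx": 0, "dy": 0, "dz": 0, "yaw": 0, "grip": 55},
  {"dx": 0, "dy": 0, "dz": 0, "yaw": 0, "grip": 55},
  {"dx": 0, "dy": 0, "dz": 0, "yaw": 0, "grip": 55},
  {"dx": 0, "dy": 0, "dz": 0, "yaw": 0, "grip": 55},
])

```text
time_s: 9.73
position: [0.5338, -0.0803, 0.1228]
tool_rot: [3.141, 0.001, 1.661]
force: [0.0, 0.3, 0.6]
opening: 0.523
```

Call:
arm_command([
  {"dx": 0, "dy": 0, "dz": 0, "yaw": 0, "grip": 55},
  {"dx": 0, "dy": 0, "dz": 0, "yaw": 0, "grip": 55},
  {"dx": 0, "dy": 0, "dz": 0, "yaw": 0, "grip": 55},
  {"dx": 0, "dy": 0, "dz": 0, "yaw": 0, "grip": 55},
  {"dx": 0, "dy": 0, "dz": 0, "yaw": 0, "grip": 55},
])

```text
time_s: 10.15
position: [0.5335, -0.0799, 0.1225]
tool_rot: [-3.142, 0.0, 1.662]
force: [-0.5, -0.1, -0.0]
opening: 0.555
```

```bash
python3 rel.py
```

```text
t 10.15 grasp rel X,Y,Z mm -0.2 -43.0 31.5 r 53.3 ang 143.8 F XYZ -0.5 -0.0 -0.0 open mm 48.3 j [ 0.58  0.2  -0.53  1.84  0.11  1.14  0.1 ]
n 10 px [256.7 196.9] yz mm [-32.7 -43.3] r 54.2 ANGLE about x from +y deg -127.1
```

Call:
arm_command([
  {"dx": 0, "dy": 0, "dz": 0, "yaw": 0, "grip": 55},
  {"dx": 0, "dy": 0, "dz": 0, "yaw": 0, "grip": 55},
  {"dx": 0, "dy": 0, "dz": 0, "yaw": 0, "grip": 55},
  {"dx": 0, "dy": 0, "dz": 0, "yaw": 0, "grip": 55},
  {"dx": 0, "dy": 0, "dz": 0, "yaw": 0, "grip": 55},
])

```text
time_s: 10.62
position: [0.5335, -0.0798, 0.1225]
tool_rot: [-3.142, 0.0, 1.662]
force: [-0.7, 0.1, 0.4]
opening: 0.548
```

Call:
arm_command([
  {"dx": 0, "dy": 0, "dz": 0, "yaw": 0, "grip": 55},
  {"dx": 0, "dy": 0, "dz": 0, "yaw": 0, "grip": 55},
  {"dx": 0, "dy": 0, "dz": 0, "yaw": 0, "grip": 55},
  {"dx": 0, "dy": 0, "dz": 0, "yaw": 0, "grip": 55},
  {"dx": 0, "dy": 0, "dz": 0, "yaw": 0, "grip": 55},
])

```text
time_s: 11.03
position: [0.5335, -0.0799, 0.1226]
tool_rot: [3.142, 0.0, 1.662]
force: [0.2, 0.2, -0.5]
opening: 0.549
```

Call:
arm_command([
  {"dx": 0, "dy": 0, "dz": 0, "yaw": 0, "grip": 55},
  {"dx": 0, "dy": 0, "dz": 0, "yaw": 0, "grip": 55},
  {"dx": 0, "dy": 0, "dz": 0, "yaw": 0, "grip": 55},
  {"dx": 0, "dy": 0, "dz": 0, "yaw": 0, "grip": 55},
  {"dx": 0, "dy": 0, "dz": 0, "yaw": 0, "grip": 55},
])

```text
time_s: 11.45
position: [0.5335, -0.0798, 0.1225]
tool_rot: [3.142, 0.0, 1.662]
force: [0.2, 0.2, 0.5]
opening: 0.549
```

```bash
python3 rel.py
```

```text
t 11.45 grasp rel X,Y,Z mm -0.2 -43.0 31.5 r 53.3 ang 143.7 F XYZ 0.3 0.2 0.5 open mm 47.8 j [ 0.58  0.2  -0.53  1.84  0.11  1.14  0.1 ]
n 12 px [258.2 194.3] yz mm [-38.7 -36.1] r 53.0 ANGLE about x from +y deg -137.0
```

Call:
arm_command([
  {"dx": 0, "dy": 0, "dz": 0, "yaw": 0, "grip": 55},
  {"dx": 0, "dy": 0, "dz": 0, "yaw": 0, "grip": 55},
  {"dx": 0, "dy": 0, "dz": 0, "yaw": 0, "grip": 55},
  {"dx": 0, "dy": 0, "dz": 0, "yaw": 0, "grip": 55},
  {"dx": 0, "dy": 0, "dz": 0, "yaw": 0, "grip": 55},
])

```text
time_s: 11.92
position: [0.5335, -0.0799, 0.1225]
tool_rot: [-3.142, 0.0, 1.662]
force: [0.2, 0.4, -0.6]
opening: 0.547
```

Call:
arm_command([
  {"dx": 0, "dy": 0, "dz": 0, "yaw": 0, "grip": 55},
  {"dx": 0, "dy": 0, "dz": 0, "yaw": 0, "grip": 55},
  {"dx": 0, "dy": 0, "dz": 0, "yaw": 0, "grip": 55},
  {"dx": 0, "dy": 0, "dz": 0, "yaw": 0, "grip": 55},
  {"dx": 0, "dy": 0, "dz": 0, "yaw": 0, "grip": 55},
])

```text
time_s: 12.33
position: [0.5335, -0.0798, 0.1225]
tool_rot: [-3.142, 0.0, 1.662]
force: [-0.3, -0.1, -0.3]
opening: 0.554
```

```bash
python3 rel.py; python3 -c "
from dot import *
dot();t=cam('scene');cv2.imwrite('pics/s4.png',cv2.resize(t['img'][150:222,210:282],(576,576),interpolation=2))"
```

```text
t 12.33 grasp rel X,Y,Z mm -0.3 -43.0 31.5 r 53.3 ang 143.7 F XYZ -0.3 -0.1 -0.3 open mm 48.2 j [ 0.58  0.2  -0.53  1.84  0.11  1.14  0.1 ]
n 11 px [258.2 194.1] yz mm [-38.9 -35.4] r 52.5 ANGLE about x from +y deg -137.7
n 11 px [258.2 194.1] yz mm [-38.8 -35.4] r 52.5 ANGLE about x from +y deg -137.7
```

View pics/s4.png

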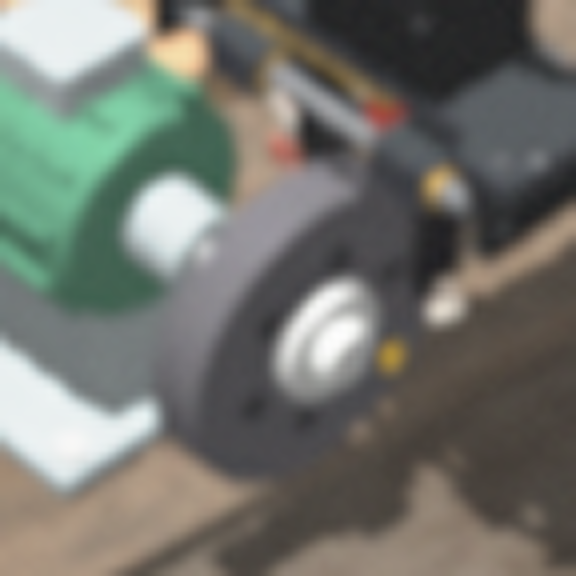

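Stop 1 reads -137.7°, stationary; the picture shows the dot at about px (259,194.5). Now I'll roll the other way.

Call:
arm_command([
  {"dx": 0, "dy": 0, "dz": 0, "yaw": 0, "grip": 0},
  {"dx": 0, "dy": 0, "dz": 0, "yaw": 0, "grip": 0},
  {"dx": 0, "dy": 0, "dz": 0, "yaw": 0, "grip": 0},
  {"dx": 0, "dy": 0, "dz": 0, "yaw": 0, "grip": 0},
  {"dx": 0, "dy": 0, "dz": 0, "yaw": 0, "grip": 0},
], newtons=22)

```text
time_s: 12.9
position: [0.5331, -0.0799, 0.1225]
tool_rot: [-3.141, 0.0, 1.662]
force: [1.2, -0.0, 0.6]
opening: 0.274
```

Call:
arm_command([
  {"dx": 0, "dy": 0, "dz": 0, "yaw": 0, "grip": 0},
  {"dx": 0, "dy": 0, "dz": 0, "yaw": 0, "grip": 0},
  {"dx": 0, "dy": 0, "dz": 0, "yaw": 0, "grip": 0},
  {"dx": 6, "dy": 0, "dz": -7, "yaw": 0, "grip": 0},
  {"dx": 7, "dy": 0, "dz": -6, "yaw": 0, "grip": 0},
])

```text
time_s: 13.32
position: [0.532, -0.0683, 0.1351]
tool_rot: [-3.141, 0.002, 1.66]
force: [1.5, -3.6, -6.5]
opening: 0.274
```

Call:
arm_command([
  {"dx": 8, "dy": 0, "dz": -4.5, "yaw": 0, "grip": 0},
  {"dx": 8.5, "dy": 0, "dz": -3, "yaw": 0, "grip": 0},
  {"dx": 9, "dy": 0, "dz": -1.6, "yaw": 0, "grip": 0},
  {"dx": 9, "dy": 0, "dz": 0, "yaw": 0, "grip": 0},
  {"dx": 9, "dy": 0, "dz": 1.6, "yaw": 0, "grip": 0},
])

```text
time_s: 13.73
position: [0.5281, -0.0261, 0.1444]
tool_rot: [-3.141, 0.005, 1.66]
force: [-0.7, -9.0, 1.0]
opening: 0.27
```

Call:
arm_command([
  {"dx": 8.5, "dy": 0, "dz": 3, "yaw": 0, "grip": 0},
  {"dx": 8, "dy": 0, "dz": 4.5, "yaw": 0, "grip": 0},
  {"dx": 7, "dy": 0, "dz": 6, "yaw": 0, "grip": 0},
  {"dx": 6, "dy": 0, "dz": 7, "yaw": 0, "grip": 0},
  {"dx": 0, "dy": 0, "dz": 0, "yaw": 0, "grip": 0},
])

```text
time_s: 14.15
position: [0.5251, 0.0057, 0.1234]
tool_rot: [-3.141, 0.003, 1.663]
force: [-2.9, -4.8, -0.8]
opening: 0.273
```

```bash
python3 rel.py
```

```text
t 14.15 grasp rel X,Y,Z mm -1.2 43.0 32.4 r 53.8 ang 37.0 F XYZ -3.3 -4.5 -0.8 open mm 23.8 j [ 0.48  0.17 -0.59  1.87  0.11  1.13 -0.06]
n 2 px [240.5 183. ] yz mm [34.9 58.7] r 68.3 ANGLE about x from +y deg 59.2
```

Call:
arm_command([
  {"dx": 0, "dy": 0, "dz": 0, "yaw": 0, "grip": 55},
  {"dx": 0, "dy": 0, "dz": 0, "yaw": 0, "grip": 55},
  {"dx": 0, "dy": 0, "dz": 0, "yaw": 0, "grip": 55},
  {"dx": 0, "dy": 0, "dz": 0, "yaw": 0, "grip": 55},
  {"dx": -8, "dy": 1, "dz": -15, "yaw": 0, "grip": 55},
])

```text
time_s: 14.62
position: [0.5253, 0.0003, 0.1355]
tool_rot: [-3.137, -0.002, 1.665]
force: [-0.8, 0.0, -0.6]
opening: 0.521
```

Call:
arm_command([
  {"dx": -15, "dy": 0, "dz": -13, "yaw": 0, "grip": 55},
  {"dx": -20, "dy": 0, "dz": 0, "yaw": 0, "grip": 55},
  {"dx": -20, "dy": 0, "dz": 0, "yaw": 0, "grip": 55},
  {"dx": -15, "dy": 0, "dz": 13, "yaw": 0, "grip": 55},
  {"dx": -8, "dy": 0, "dz": 15, "yaw": 0, "grip": 55},
])

```text
time_s: 15.03
position: [0.5355, -0.0822, 0.1226]
tool_rot: [3.139, 0.001, 1.659]
force: [-0.4, -0.2, -1.1]
opening: 0.549
```

Call:
arm_command([
  {"dx": 0, "dy": 0, "dz": 0, "yaw": 0, "grip": 0},
  {"dx": 0, "dy": 0, "dz": 0, "yaw": 0, "grip": 0},
  {"dx": 0, "dy": 0, "dz": 0, "yaw": 0, "grip": 0},
  {"dx": 0, "dy": 0, "dz": 0, "yaw": 0, "grip": 0},
  {"dx": 0, "dy": 0, "dz": 0, "yaw": 0, "grip": 0},
])

```text
time_s: 15.45
position: [0.533, -0.0789, 0.1227]
tool_rot: [-3.138, -0.0, 1.663]
force: [-2.0, 0.2, 1.8]
opening: 0.276
```

Call:
arm_command([
  {"dx": 0, "dy": 0, "dz": 0, "yaw": 0, "grip": 0},
  {"dx": 0, "dy": 0, "dz": 0, "yaw": 0, "grip": 0},
  {"dx": 0, "dy": 0, "dz": 0, "yaw": 0, "grip": 0},
])

```text
time_s: 15.7
position: [0.5331, -0.0789, 0.1227]
tool_rot: [-3.139, -0.0, 1.663]
force: [-5.0, -0.0, 1.6]
opening: 0.273
```

```bash
python3 rel.py; python3 -c "
from dot import *
t=cam('scene');cv2.imwrite('pics/s5.png',cv2.resize(t['img'][150:222,210:282],(576,576),interpolation=2))"
```

```text
t 15.7 grasp rel X,Y,Z mm -0.6 -42.0 31.7 r 52.6 ang 142.9 F XYZ -5.0 0.4 1.6 open mm 23.8 j [ 0.57  0.2  -0.53  1.83  0.11  1.14  0.1 ]
n 11 px [257.4 177.4] yz mm [-33.   37.6] r 50.0 ANGLE about x from +y deg 131.2
```

View pics/s5.png

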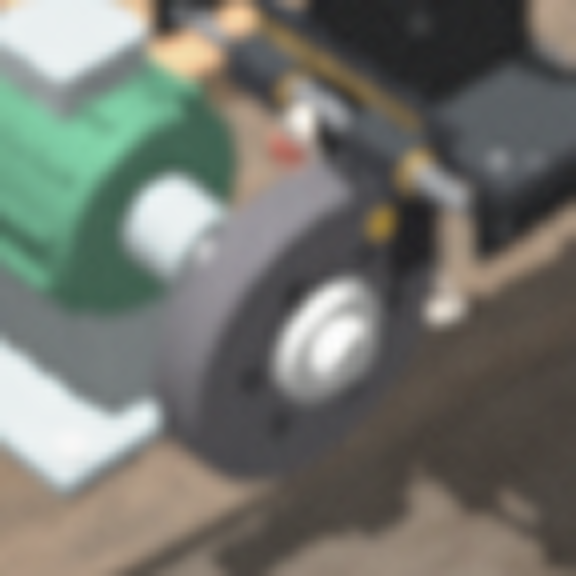

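The picture shows the dot at about px (257.5,177.8), 131°. I'll roll about 60° more the same way and let go.

Call:
arm_command([
  {"dx": 6, "dy": 0, "dz": -7, "yaw": 0, "grip": 0},
  {"dx": 7, "dy": 0, "dz": -6, "yaw": 0, "grip": 0},
  {"dx": 8, "dy": 0, "dz": -4.5, "yaw": 0, "grip": 0},
  {"dx": 8.5, "dy": 0, "dz": -3, "yaw": 0, "grip": 0},
  {"dx": 9, "dy": 0, "dz": -1.6, "yaw": 0, "grip": 0},
])

```text
time_s: 16.22
position: [0.5298, -0.0447, 0.1449]
tool_rot: [-3.139, 0.006, 1.66]
force: [-2.2, -10.0, -6.6]
opening: 0.276
```

Call:
arm_command([
  {"dx": 9, "dy": 0, "dz": 0, "yaw": 0, "grip": 0},
  {"dx": 0, "dy": 0, "dz": 0, "yaw": 0, "grip": 0},
  {"dx": 0, "dy": 0, "dz": 0, "yaw": 0, "grip": 0},
  {"dx": 0, "dy": 0, "dz": 0, "yaw": 0, "grip": 0},
])

```text
time_s: 16.55
position: [0.5289, -0.034, 0.1454]
tool_rot: [-3.139, 0.004, 1.662]
force: [-5.0, -5.7, -2.1]
opening: 0.272
```

```bash
python3 rel.py
```

```text
t 16.55 grasp rel X,Y,Z mm -0.9 3.1 54.4 r 54.5 ang 86.7 F XYZ -5.4 -5.2 -2.1 open mm 23.7 j [ 0.53  0.16 -0.56  1.83  0.1   1.18  0.03]
n 11 px [246.5 183. ] yz mm [11.3 43.6] r 45.1 ANGLE about x from +y deg 75.5
```

Call:
arm_command([
  {"dx": 0, "dy": 0, "dz": 0, "yaw": 0, "grip": 55},
  {"dx": 0, "dy": 0, "dz": 0, "yaw": 0, "grip": 55},
  {"dx": 0, "dy": 0, "dz": 0, "yaw": 0, "grip": 55},
  {"dx": 0, "dy": 0, "dz": 0, "yaw": 0, "grip": 55},
  {"dx": 15, "dy": 0, "dz": -15, "yaw": 0, "grip": 55},
])

```text
time_s: 17.02
position: [0.5276, -0.0199, 0.1578]
tool_rot: [-3.138, 0.0, 1.658]
force: [-0.6, -1.0, -0.1]
opening: 0.519
```

Call:
arm_command([
  {"dx": 0, "dy": 0, "dz": -30, "yaw": 0, "grip": 55},
  {"dx": 0, "dy": 0, "dz": -30, "yaw": 0, "grip": 55},
  {"dx": 0, "dy": 0, "dz": -20, "yaw": 0, "grip": 55},
  {"dx": 0, "dy": 0, "dz": 0, "yaw": 0, "grip": 55},
  {"dx": 0, "dy": 0, "dz": 0, "yaw": 0, "grip": 55},
])

```text
time_s: 17.43
position: [0.5299, -0.0167, 0.2413]
tool_rot: [3.138, 0.001, 1.663]
force: [-0.6, 0.9, -1.1]
opening: 0.548
```

```bash
python3 rel.py
```

```text
t 17.43 grasp rel X,Y,Z mm 1.7 20.2 150.3 r 151.6 ang 82.4 F XYZ -0.5 0.9 -1.1 open mm 47.6 j [ 0.53  0.09 -0.57  1.71  0.05  1.36  0.04]
n 15 px [255.  177.5] yz mm [-22.9  43.7] r 49.3 ANGLE about x from +y deg 117.7
```

Call:
arm_command([
  {"dx": 0, "dy": 0, "dz": 0, "yaw": 0, "grip": 55},
  {"dx": 0, "dy": 0, "dz": 0, "yaw": 0, "grip": 55},
  {"dx": 0, "dy": 0, "dz": 0, "yaw": 0, "grip": 55},
  {"dx": 0, "dy": 0, "dz": 0, "yaw": 0, "grip": 55},
  {"dx": 0, "dy": 0, "dz": 0, "yaw": 0, "grip": 55},
])

```text
time_s: 17.9
position: [0.5286, -0.0175, 0.2391]
tool_rot: [-3.141, -0.0, 1.662]
force: [-0.2, -0.4, 0.1]
opening: 0.55
```

Call:
arm_command([
  {"dx": 0, "dy": 0, "dz": 0, "yaw": 0, "grip": 55},
  {"dx": 0, "dy": 0, "dz": 0, "yaw": 0, "grip": 55},
  {"dx": 0, "dy": 0, "dz": 0, "yaw": 0, "grip": 55},
  {"dx": 0, "dy": 0, "dz": 0, "yaw": 0, "grip": 55},
  {"dx": 0, "dy": 0, "dz": 0, "yaw": 0, "grip": 55},
])

```text
time_s: 18.32
position: [0.5288, -0.0175, 0.2397]
tool_rot: [3.142, 0.0, 1.662]
force: [0.0, 0.0, 0.8]
opening: 0.549
```

```bash
python3 rel.py
```

```text
t 18.32 grasp rel X,Y,Z mm 0.5 19.5 148.7 r 149.9 ang 82.5 F XYZ 0.0 0.0 0.8 open mm 47.8 j [ 0.53  0.09 -0.57  1.71  0.05  1.36  0.04]
n 11 px [257.  177.5] yz mm [-31.4  38.6] r 49.8 ANGLE about x from +y deg 129.2
```

Call:
arm_command([
  {"dx": 0, "dy": 0, "dz": 0, "yaw": 0, "grip": 55},
  {"dx": 0, "dy": 0, "dz": 0, "yaw": 0, "grip": 55},
  {"dx": 0, "dy": 0, "dz": 0, "yaw": 0, "grip": 55},
  {"dx": 0, "dy": 0, "dz": 0, "yaw": 0, "grip": 55},
  {"dx": 0, "dy": 0, "dz": 0, "yaw": 0, "grip": 55},
])

```text
time_s: 18.78
position: [0.5288, -0.0175, 0.2397]
tool_rot: [-3.142, 0.0, 1.662]
force: [-0.3, 0.4, 0.1]
opening: 0.546
```

Call:
arm_command([
  {"dx": 0, "dy": 0, "dz": 0, "yaw": 0, "grip": 55},
  {"dx": 0, "dy": 0, "dz": 0, "yaw": 0, "grip": 55},
  {"dx": 0, "dy": 0, "dz": 0, "yaw": 0, "grip": 55},
  {"dx": 0, "dy": 0, "dz": 0, "yaw": 0, "grip": 55},
  {"dx": 0, "dy": 0, "dz": 0, "yaw": 0, "grip": 55},
])

```text
time_s: 19.2
position: [0.5288, -0.0175, 0.2396]
tool_rot: [-3.142, 0.0, 1.662]
force: [-0.6, -0.7, -0.2]
opening: 0.549
```

```bash
python3 rel.py; python3 -c "
from dot import *
t=cam('scene');cv2.imwrite('pics/s6.png',cv2.resize(t['img'][150:222,210:282],(576,576),interpolation=2))"
```

```text
t 19.2 grasp rel X,Y,Z mm 0.5 19.5 148.6 r 149.9 ang 82.5 F XYZ -0.6 -0.6 -0.2 open mm 47.8 j [ 0.53  0.09 -0.57  1.71  0.05  1.36  0.04]
n 9 px [257.1 177.3] yz mm [-32.   38.7] r 50.2 ANGLE about x from +y deg 129.6
```

View pics/s6.png

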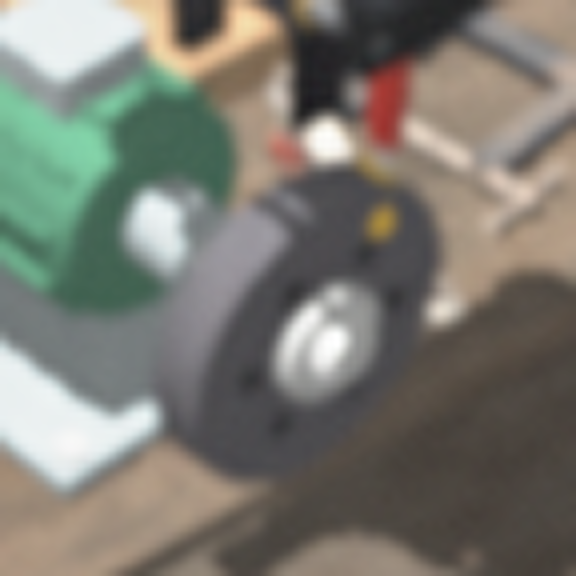

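Stop 2 reads 129.6° and is steady; the picture shows the dot at about (257.5,177.5). I refined the disc centre so the dot radius is consistent (offset -1.8, -1.3 mm). The corrected stops are 222.6° and 127.1°, so the heavy side is down with the dot at about 175°. I'll grip near the top and turn +48°.

Call:
arm_command([
  {"dx": 2, "dy": 0, "dz": 35, "yaw": 0, "grip": 55},
  {"dx": 0, "dy": 0, "dz": 35, "yaw": 0, "grip": 55},
  {"dx": 0, "dy": 0, "dz": 30, "yaw": 0, "grip": 55},
  {"dx": 0, "dy": 0, "dz": 0, "yaw": 0, "grip": 55},
  {"dx": 0, "dy": 0, "dz": 0, "yaw": 0, "grip": 0},
], newtons=25)

```text
time_s: 19.72
position: [0.5276, -0.0155, 0.1388]
tool_rot: [-3.139, -0.001, 1.662]
force: [-0.8, 1.0, 0.7]
opening: 0.522
```

Call:
arm_command([
  {"dx": 0, "dy": 0, "dz": 0, "yaw": 0, "grip": 0},
  {"dx": 0, "dy": 0, "dz": 0, "yaw": 0, "grip": 0},
  {"dx": 0, "dy": 0, "dz": 0, "yaw": 0, "grip": 0},
  {"dx": 0, "dy": 0, "dz": 0, "yaw": 0, "grip": 0},
  {"dx": 0, "dy": 0, "dz": 0, "yaw": 0, "grip": 0},
])

```text
time_s: 20.13
position: [0.5271, -0.0159, 0.1412]
tool_rot: [-3.138, 0.001, 1.662]
force: [-7.8, -0.5, 7.2]
opening: 0.273
```

Call:
arm_command([
  {"dx": 0, "dy": 0, "dz": 0, "yaw": 0, "grip": 0},
  {"dx": 0, "dy": 0, "dz": 0, "yaw": 0, "grip": 0},
  {"dx": 0, "dy": 0, "dz": 0, "yaw": 0, "grip": 0},
])

```text
time_s: 20.38
position: [0.5271, -0.0158, 0.1412]
tool_rot: [-3.138, 0.001, 1.662]
force: [-7.7, -0.2, 5.8]
opening: 0.273
```

```bash
sed -i 's/mu=np.average(\(.*\)$/mu=np.average(\1\n    q=mu[2:]+[1.8,1.3];print("corrected",np.degrees(np.arctan2(q[1],q[0])).round(1)%360,np.hypot(*q).round(1))/' dot.py; python3 rel.py
```

```text
t 20.38 grasp rel X,Y,Z mm -1.0 21.3 50.2 r 54.5 ang 67.0 F XYZ -7.6 0.5 5.8 open mm 23.8 j [ 0.51  0.16 -0.58  1.84  0.1   1.17 -0.01]
no dot
```

Call:
arm_command([
  {"dx": -9, "dy": -1, "dz": -3, "yaw": 0, "grip": 0},
  {"dx": -9.3, "dy": 0, "dz": -1.3, "yaw": 0, "grip": 0},
  {"dx": -9.4, "dy": 0, "dz": 0.3, "yaw": 0, "grip": 0},
  {"dx": -9.2, "dy": 0, "dz": 2, "yaw": 0, "grip": 0},
  {"dx": -8.7, "dy": 0, "dz": 3.5, "yaw": 0, "grip": 0},
])

```text
time_s: 20.85
position: [0.5311, -0.0577, 0.1402]
tool_rot: [-3.14, -0.004, 1.664]
force: [-6.5, 6.3, 6.9]
opening: 0.273
```

Call:
arm_command([
  {"dx": 0, "dy": 0, "dz": 0, "yaw": 0, "grip": 0},
  {"dx": 0, "dy": 0, "dz": 0, "yaw": 0, "grip": 0},
  {"dx": 0, "dy": 0, "dz": 0, "yaw": 0, "grip": 0},
  {"dx": 0, "dy": 0, "dz": 0, "yaw": 0, "grip": 0},
])

```text
time_s: 21.18
position: [0.5313, -0.0601, 0.1392]
tool_rot: [-3.141, -0.001, 1.662]
force: [-4.3, 1.9, 5.9]
opening: 0.272
```

```bash
python3 rel.py
```

```text
t 21.18 grasp rel X,Y,Z mm -0.7 -23.1 48.2 r 53.4 ang 115.6 F XYZ -4.1 2.3 5.9 open mm 23.6 j [ 0.56  0.17 -0.54  1.83  0.1   1.17  0.08]
corrected 172.3 50.9
n 9 px [261.7 182.3] yz mm [-52.3   5.6] r 52.6 ANGLE about x from +y deg 173.9
```

Call:
arm_command([
  {"dx": -2.5, "dy": -1, "dz": 1.2, "yaw": 0, "grip": 0},
  {"dx": 0, "dy": 0, "dz": 0, "yaw": 0, "grip": 0},
  {"dx": 0, "dy": 0, "dz": 0, "yaw": 0, "grip": 0},
  {"dx": 0, "dy": 0, "dz": 0, "yaw": 0, "grip": 0},
  {"dx": 0, "dy": 0, "dz": 0, "yaw": 0, "grip": 0},
])

```text
time_s: 21.65
position: [0.5314, -0.0616, 0.1384]
tool_rot: [3.14, -0.002, 1.663]
force: [-3.5, 3.8, 4.8]
opening: 0.274
```

Call:
arm_command([
  {"dx": 0, "dy": 0, "dz": 0, "yaw": 0, "grip": 0},
  {"dx": 0, "dy": 0, "dz": 0, "yaw": 0, "grip": 0},
  {"dx": 0, "dy": 0, "dz": 0, "yaw": 0, "grip": 0},
  {"dx": 0, "dy": 0, "dz": 0, "yaw": 0, "grip": 0},
  {"dx": 0, "dy": 0, "dz": 0, "yaw": 0, "grip": 0},
])

```text
time_s: 22.07
position: [0.5314, -0.0616, 0.1384]
tool_rot: [3.14, -0.002, 1.663]
force: [-4.0, 4.4, 5.7]
opening: 0.277
```

```bash
python3 rel.py; python3 -c "
from dot import *
t=cam('scene');cv2.imwrite('pics/s7.png',cv2.resize(t['img'][145:275,185:310],(600,624),interpolation=2)[:600])"
```

```text
t 22.07 grasp rel X,Y,Z mm -0.7 -24.6 47.4 r 53.4 ang 117.4 F XYZ -3.6 4.7 5.7 open mm 24.1 j [ 0.56  0.17 -0.54  1.83  0.1   1.16  0.08]
corrected 174.1 50.9
n 11 px [261.7 182.7] yz mm [-52.4   4. ] r 52.6 ANGLE about x from +y deg 175.7
```

View pics/s7.png

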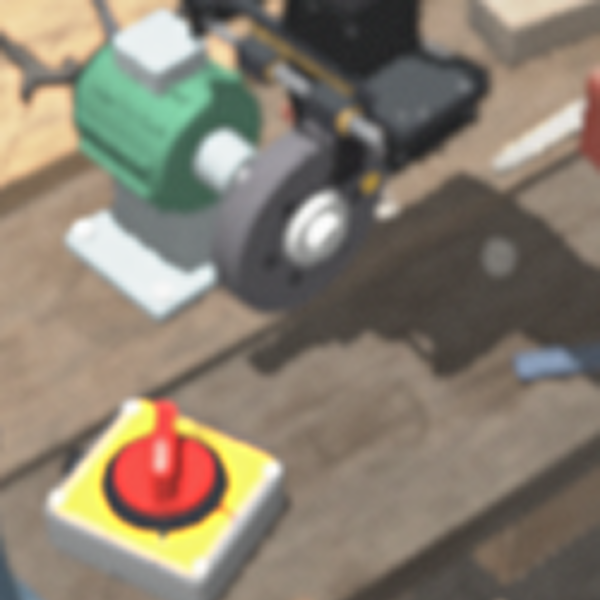

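The dot is at about px (261.7,182.7), reading 174–176° against a target of 175–176°. The rim is gripped at 24 mm opening, everything is at rest, the isolator is off and the bystanders look undisturbed. I'm handing in.

```bash
python3 -c "
from bench import ctrl
print(ctrl.hand_in())"
```

```text
the job is handed in; nothing more can be done
None
```

The job is handed in at about 22 s: the isolator is off, and the rotor is held by its rim with the heavy side down to within a few degrees by my measurements.

- **Isolator:** I turned the red handle clockwise about 1.10 rad until it hit its stop (wrist torque 0.44 N m against 0.06 N m of friction). The wrist picture shows its white line pointing at the green dot. The last scene picture shows it still off.
- **Finding the heavy side:** I rolled the rotor about +93° by its rim and let go. It settled with the yellow dot at -137.7°, the same as 222.3°. After I rolled it the other way and let go, it settled at 129.6°. That puts the heavy side about 46–48° from the bottom at each stop, within the expected 45–53°.
- **Final position:** The midpoint puts the heavy side down with the dot at 176° (raw reading), or 175° after a small correction to the disc centre. The last check read 175.7° raw and 174.1° corrected. The two differ by 1–2° because of camera resolution and a centre offset of about 2 mm.
- **Grip:** The rim is held between the fingers at 25 N, with the opening at 24 mm, which is the disc's thickness. Position readings were steady over the last 0.4 s, and wrist forces stayed below about 15 N whenever I read them.
- **Other things on the bench:** The last picture covers only the area around the spindle. Nothing there looked moved, and I felt no unexpected contacts, but I did not check each loose item separately.

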